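# Put the reagent bottles back on their colour-coded coasters

### The job

Tidy the wash-up bench: carry each of the four reagent bottles to the drip coaster of the same colour as its cap and stand it there upright, flat on the floor of the dish inside the rim. Keep the bottles upright, lower each one all the way down before letting go instead of dropping it, and leave the soap pump and the glass beaker where they stand.

Things in the scene. Friction and masses are not known exactly. Their poses are not given: they have to be found in the camera images.
- bottle_blue: amber glass reagent bottle with a BLUE screw cap, closed, loose, standing upright at the start, 0.12 to 0.37 kg. Total height 116 mm; straight round body 54 mm in diameter up to 88 mm, then a shoulder narrowing up to the cap; cap 38 mm in diameter, the top 20 mm. Paper label with a band in the cap's colour round the body. Origin: centre of the underside; z along the bottle, up.
- bottle_green: white plastic reagent bottle with a GREEN screw cap, closed, loose, standing upright at the start, 0.12 to 0.37 kg. Total height 104 mm; straight round body 52 mm in diameter up to 78 mm, then a shoulder narrowing up to the cap; cap 38 mm in diameter, the top 20 mm. Paper label with a band in the cap's colour round the body. Origin: centre of the underside; z along the bottle, up.
- bottle_yellow: black plastic reagent bottle with a YELLOW screw cap, closed, loose, standing upright at the start, 0.12 to 0.37 kg. Total height 98 mm; straight round body 50 mm in diameter up to 74 mm, then a shoulder narrowing up to the cap; cap 36 mm in diameter, the top 18 mm. Paper label with a band in the cap's colour round the body. Origin: centre of the underside; z along the bottle, up.
- bottle_red: short white plastic jar with a wide RED screw cap, closed, loose, standing upright at the start, 0.12 to 0.37 kg. Total height 85 mm; straight round body 54 mm in diameter up to 64 mm, then a shoulder narrowing up to the cap; cap 50 mm in diameter, the top 18 mm. Paper label with a band in the cap's colour round the body. Origin: centre of the underside; z along the bottle, up.
- coaster_blue: round drip coaster, a shallow dish of BLUE plastic, coloured all over, fixed to the bench: outside diameter 84 mm, inside diameter 72 mm, floor 4 mm above the bench, rim top 9 mm above the bench. Origin: centre of the underside, on the bench; z up.
- coaster_green: round drip coaster, a shallow dish of GREEN plastic, coloured all over, fixed to the bench: outside diameter 84 mm, inside diameter 72 mm, floor 4 mm above the bench, rim top 9 mm above the bench. Origin: centre of the underside, on the bench; z up.
- coaster_yellow: round drip coaster, a shallow dish of YELLOW plastic, coloured all over, fixed to the bench: outside diameter 84 mm, inside diameter 72 mm, floor 4 mm above the bench, rim top 9 mm above the bench. Origin: centre of the underside, on the bench; z up.
- coaster_red: round drip coaster, a shallow dish of RED plastic, coloured all over, fixed to the bench: outside diameter 84 mm, inside diameter 72 mm, floor 4 mm above the bench, rim top 9 mm above the bench. Origin: centre of the underside, on the bench; z up.
- soap_pump: bystander: pink soap bottle with a white pump head, loose, 60 mm in diameter, 139 mm tall; origin: centre of the underside; the spout points along its -x
- beaker: bystander: empty clear glass beaker, loose, about 68 mm in diameter, 90 mm tall; origin: centre of the underside

How it is judged:
By the outcome, as a careful person would: the job done as asked, in the order asked, and still so for the second after the job is handed in, with the robot touching nothing.
It also fails if it takes over 112 s, if anything falls off the work surface, if the arm or the gripper's body presses on something with over 40 N, if the wrist force passes 120 N, or if a joint passes its speed limit or range.

### The arm

A 6-joint arm with a two-finger parallel gripper is mounted at the origin on the work surface. World frame = base frame: x ahead of the robot, y to its left, z up, the work surface at z = 0. Lengths are in m, angles in rad, forces in N, time in s.
With the tool pointing down it reaches from about 0.35 to 0.775 m from the base axis. Payload 5.5 kg.
Tool frame: the origin (TCP) lies midway between the tips of the shut fingers; the grasp point (between the pads) lies 19 mm behind it (env.hold_point_z is the distance from the TCP to the grasp point, in m); z points along the fingers, y is the line along which they close (so a half turn about z gives the same grasp; the last joint's range is limited). The gripper opens to 85 mm and grips with 20 to 120 N. Pads are 22 mm wide; open, the fingers measure 114 mm over their backs; the gripper's body (76 mm by 85 mm) begins 54 mm behind the grasp point. The pads swing forward as they close: fully open they stand 13 mm farther back than shut.
Start: joints at [1.209, 0.313, 0.046, 1.304, 0, 1.431], TCP at [0.127, 0.561, 0.231] pointing down, gripper open.
Joint ranges: [-2.76, 2.76], [-0.86, 1.69], [-1.03, 1.26], [-2.2, 2.34], [-1.47, 1.5], [-3.14, 3.14]. Speed limits (rad/s): [2.57, 2.57, 3.14, 3.14, 3.14, 3.14].

### API

Orientations are given as a unit quaternion [w, x, y, z].
In Python, from workcell import env, read_camera gives the robot as it stands. The module is installed in compiled form; this text tells all that it offers.
- The arm moves only by the tool carry_out, never from a script. Its argument "moves" is a list of rows, each an object of numbers: "tx", "ty", "tz": the shift along the world's x, y, z in cm; "wx", "wy", "wz": the turn, a rotation vector about the world's x, y, z in rad; "claw": the closure, from -1 (fully open) to 1 (shut). A call has 1 to 8 rows; each row shifts and turns the commanded pose from where the row before left it; what a row does not reach is not made up. A row lasts 1/8 s, in which the tool goes at most 62.5 mm and 10.7 degrees, less where a joint would pass 70% of its speed; a pose out of reach is approached as far as the arm can. A call is refused whole if a number of a shift passes 6.25 or a number of a turn 0.188, either way. A call with a gripper value outside its range is refused whole. The fingers move at their own pace and stop on an object; "newtons" is the grip in N (left out, the last holds). Time passes only in rows, so rows that do not move let the fingers close. It gives the time, the measured TCP pose, the force, the opening and the grip force at its end, in the units of the state.
- env.get_state(): the state, without advancing time (a new reading comes with each control period).
- read_camera(name): name is "side" or "top" or "wrist"; returns a dict with "image" (480x640x3 uint8, blue, green, red), "z_map" (480x640 float32, m along the optical axis (not along the pixel's ray), 0 where there is no reading), "fx", "fy", "cx", "cy" (pixels), "k1" (the pictures are not rectified: a ray, as slopes to the right and down, at radius r is drawn at 1 + k1 r^2 times it, then the intrinsics apply), "camera_from_world" (4x4, takes a point from world to camera coordinates); the wrist camera has in their place "hand_eye" (4x4, takes a point from camera to tool coordinates, whose origin is the TCP and whose axes are the flange's). Camera axes: x right, y down, z forward; pixel columns grow to the right and rows downward; lengths in m; the calibration is good to about 2 mm. A picture is of the moment at which its call begins: read the wrist's pose just before it.
- env.hand_in(): hands the job in; it is judged then, once.
The state is a dict: "clock": time; "joint_pos": joint angles; "qvel": joint speeds; "tau": joint torques, N m; "tcp_pos": TCP position; "orientation": TCP orientation; "wrist_force": force on the tool from outside, world axes, zero at the start; "ft_torque": the same for the moment, N m; "finger_gap": finger opening in m; "grip_force": force on a finger pad.
Only numpy, scipy, OpenCV 4.12 (cv2) and the standard library are available. Lean on these libraries where they do the work, as an engineer would, in place of code of your own. Each camera call takes 0.05 s, during which the arm holds its last target. There are 200 camera calls.

## Working session

There is one attempt and no reset: what is moved stays moved. The work goes in short steps, Python scripts to look and compute and a tool call to move; the robot and the scene stay as the last step left them, time stands still between calls to the robot, and variables do not carry over. Pictures are saved under pics/ and viewed, at most 14 in all, crops included, and the job is handed in when it is done.

Besides the shell and the picture viewer there is one more tool, called after "Emit:" as name([rows], argument=value, ...), one row to a line, values as JSON. carry_out: Moves the arm, as the interface text tells. Its arguments: {"type":"object","properties":{"moves":{"type":"array","items":{"type":"object","properties":{"tx":{"type":"number"},"ty":{"type":"number"},"tz":{"type":"number"},"wx":{"type":"number"},"wy":{"type":"number"},"wz":{"type":"number"},"claw":{"type":"number"}}}},"newtons":{"type":"number"}},"required":["moves"]}

```bash
mkdir -p pics; ls; python3 - <<'E'
from workcell import env, read_camera
import cv2,numpy as np
s=env.get_state()
for k,v in s.items(): print(k,np.round(v,4))
print(env.hold_point_z)
for n in ["top","side"]:
    d=read_camera(n); cv2.imwrite(f"pics/{n}0.png",d["image"]); np.savez(f"{n}0.npz",**d)
    print(n,d["fx"],d["fy"],d["cx"],d["cy"],d["k1"]); print(np.round(d["camera_from_world"],4))
E
```

```text
pics
clock 0.0
joint_pos [ 1.2094  0.314   0.045   1.3036 -0.      1.4312]
qvel [-0.0014 -0.0006  0.      0.0019 -0.0001 -0.0005]
tau [-7.00000e-04 -4.80629e+01  2.98533e+01  1.95000e-02 -2.00000e-04
 -0.00000e+00]
tcp_pos [0.1263 0.5604 0.2304]
orientation [-2.000e-04  1.107e-01  9.939e-01 -9.000e-04]
wrist_force [ 0.1249  0.182  -0.4066]
ft_torque [-0.0172 -0.0444 -0.0097]
grip_force 0.0
finger_gap 0.0851
0.0187
top 507.3269642383274 507.3269642383274 315.79633640146994 232.03888362512203 -0.07045945844782707
[[-0.025  -0.9997  0.0087 -0.0094]
 [-0.9874  0.0233 -0.1565  0.5172]
 [ 0.1562 -0.0125 -0.9876  1.4427]
 [ 0.      0.      0.      1.    ]]
side 447.19112340490256 447.19112340490256 317.18070483145885 244.25976387504258 0.004390350669834868
[[ 0.875  -0.4839  0.0115 -0.4405]
 [-0.3337 -0.6203 -0.7099  0.1765]
 [ 0.3507  0.6173 -0.7043  0.9013]
 [ 0.      0.      0.      1.    ]]
```

View pics/top0.png

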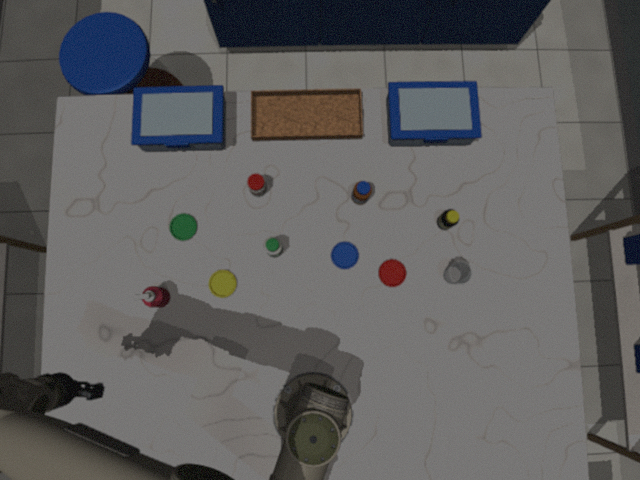

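View pics/side0.png

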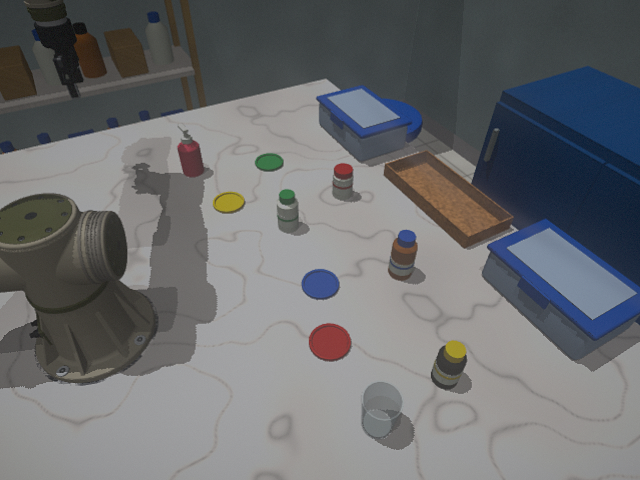

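The top view shows the caps at red (257,184), blue (363,188), yellow (452,216) and green (274,244). The coasters are at green (184,226), yellow (223,283), blue (345,254) and red (392,272), with the soap pump at (155,296) and the beaker at (456,270). The side view shows all of them unobstructed.

```bash
cat > h.py <<'E'
import numpy as np,cv2
H=dict(blue=.116,green=.104,yellow=.098,red=.085)
def rays(d,uv):
    K=np.array([[d["fx"],0,d["cx"]],[0,d["fy"],d["cy"]],[0,0,1]],float)
    p=cv2.undistortPoints(np.asarray(uv,float).reshape(-1,1,2),K,np.array([float(d["k1"]),0,0,0]))[:,0]
    T=d["camera_from_world"]; R=T[:3,:3]
    return -R.T@T[:3,3], np.c_[p,np.ones(len(p))]@R
def cast(d,uv,z):
    o,r=rays(d,uv); return o+r*((z-o[2])/r[:,2])[:,None]
def mask(img,c):
    h=cv2.cvtColor(img,cv2.COLOR_BGR2HSV).astype(int); a=h[...,0]
    s=(h[...,1]>130)&(h[...,2]>60)
    return s&{"blue":abs(a-115)<12,"green":abs(a-65)<18,"yellow":abs(a-28)<7,"red":(a<6)|(a>174)}[c]
def blobs(d,c):
    n,l,st,ce=cv2.connectedComponentsWithStats(mask(d["image"],c).astype(np.uint8))
    return [(st[i,4],ce[i],np.argwhere(l==i)[:,::-1]) for i in range(1,n) if st[i,4]>40]
def world_z(d,p):
    o,r=rays(d,p); z=d["z_map"][p[:,1],p[:,0]]
    return (o+r*z[:,None])
E
python3 - <<'E'
from h import *
for n in ["top","side"]:
    d=dict(np.load(n+"0.npz"))
    for c in H:
        for a,ce,p in blobs(d,c):
            W=world_z(d,p); m=np.median(W,0)
            if not(0.1<np.hypot(m[0],m[1])<1 and m[2]<.13 and a<3000): continue
            if m[2]<.03:
                (u,v),_,_=cv2.fitEllipse(cv2.convexHull(p.astype(np.int32)))
                P=cast(d,[[u,v]],.008)[0]; print(n,c,"coaster",a,np.round(ce),np.round(P,4), np.round(m,3))
            else:
                t=p[W[:,2]>H[c]-.006]; P=cast(d,t,H[c])
                print(n,c,"bottle",a,len(t),np.round(ce),"top",np.round((P.max(0)+P.min(0))/2,4) if len(t) else 0,np.round(P.mean(0),4),"med",np.round(m,3),W[:,2].max().round(3))
d=dict(np.load("top0.npz"))
print("soap",cast(d,[[155,296]],.12),"beaker",cast(d,[[456,270]],.05))
E
```

```text
top blue bottle 1974 6 [432. 113.] top [ 0.8556 -0.3763  0.116 ] [ 0.8609 -0.3887  0.116 ] med [ 0.841 -0.367  0.099] 1.506
top blue bottle 2080 8 [179. 117.] top [0.8553 0.3731 0.116 ] [0.8412 0.3439 0.116 ] med [0.848 0.368 0.099] 1.506
top blue bottle 123 117 [363. 187.] top [ 0.6289 -0.1572  0.116 ] [ 0.6292 -0.1576  0.116 ] med [ 0.63  -0.158  0.115] 0.122
top blue coaster 539 [344. 255.] [ 0.4512 -0.1056  0.008 ] [ 0.452 -0.105  0.005]
top green coaster 484 [183. 226.] [0.5482 0.3756 0.008 ] [0.55  0.377 0.005]
top green bottle 99 97 [272. 244.] top [0.4746 0.1017 0.104 ] [0.475  0.1019 0.104 ] med [0.475 0.102 0.104] 0.111
top yellow bottle 127 111 [452. 216.] top [ 0.5448 -0.4112  0.098 ] [ 0.5439 -0.4113  0.098 ] med [ 0.544 -0.41   0.098] 0.104
top yellow coaster 572 [222. 283.] [0.3761 0.257  0.008 ] [0.377 0.258 0.005]
top red bottle 207 203 [256. 182.] top [0.6615 0.1487 0.085 ] [0.661  0.1486 0.085 ] med [0.661 0.148 0.085] 0.095
top red coaster 562 [392. 273.] [ 0.3949 -0.2446  0.008 ] [ 0.395 -0.245  0.005]
top red bottle 127 125 [155. 296.] top [0.3397 0.438  0.085 ]
[... 168 characters left out ...]
.116] 0.765
side blue coaster 726 [320. 284.] [ 0.4512 -0.1054  0.008 ] [ 0.452 -0.105  0.004]
side yellow coaster 491 [228. 202.] [0.3748 0.2568 0.008 ] [0.376 0.261 0.004]
side yellow bottle 284 284 [455. 349.] top [ 0.5462 -0.4119  0.098 ] [ 0.5459 -0.4117  0.098 ] med [ 0.546 -0.412  0.098] 0.765
side red bottle 48 48 [186. 147.] top [0.3312 0.4417 0.085 ] [0.3341 0.4377 0.085 ] med [0.332 0.424 0.091] 0.098
side red bottle 147 146 [343. 169.] top [0.6621 0.1493 0.085 ] [0.6621 0.1493 0.085 ] med [0.663 0.15  0.084] 0.089
side red coaster 1063 [330. 342.] [ 0.395 -0.245  0.008] [ 0.396 -0.245  0.005]
soap [[0.33815522 0.42179411 0.12      ]] beaker [[ 0.39456671 -0.42487445  0.05      ]]
```

Emit:
carry_out([
  {"tx": 2,"ty": -3,"claw": -1},
  {"tx": 3.5,"ty": -5},
  {"tx": 3.5,"ty": -5},
  {"tx": 3.5,"ty": -5},
  {"tx": 3.5,"ty": -5},
  {"tx": 3.5,"ty": -5},
  {"tx": 3.5,"ty": -5},
  {"tx": 3.5,"ty": -5},
], newtons=35)

```text
invalid input at $.moves[0]: expected keys tx, ty, tz, wx, wy, wz, claw
```

Emit:
carry_out([
  {"tx": 3.5,"ty": -5},
  {"tx": 3.5,"ty": -5},
  {"tx": 3.5,"ty": -5},
  {"tx": 3.5,"ty": -5},
  {"tx": 3.5,"ty": -5},
  {"tx": 3.5,"ty": -5},
  {"tx": 2.8,"ty": -3.8},
  {},
])

```text
invalid input at $.moves[0]: expected keys tx, ty, tz, wx, wy, wz, claw
```

Emit:
carry_out([
  {"tx": 2,"ty": -3,"tz": 0,"wx": 0,"wy": 0,"wz": 0,"claw": -1},
  {"tx": 3.5,"ty": -5,"tz": 0,"wx": 0,"wy": 0,"wz": 0,"claw": -1},
  {"tx": 3.5,"ty": -5,"tz": 0,"wx": 0,"wy": 0,"wz": 0,"claw": -1},
  {"tx": 3.5,"ty": -5,"tz": 0,"wx": 0,"wy": 0,"wz": 0,"claw": -1},
  {"tx": 3.5,"ty": -5,"tz": 0,"wx": 0,"wy": 0,"wz": 0,"claw": -1},
  {"tx": 3.5,"ty": -5,"tz": 0,"wx": 0,"wy": 0,"wz": 0,"claw": -1},
  {"tx": 3.5,"ty": -5,"tz": 0,"wx": 0,"wy": 0,"wz": 0,"claw": -1},
  {"tx": 3.5,"ty": -5,"tz": 0,"wx": 0,"wy": 0,"wz": 0,"claw": -1},
], newtons=35)

```text
clock: 1.1
tcp_pos: [0.3922, 0.1792, 0.2312]
orientation: [0.0, 0.111, 0.994, 0.0]
wrist_force: [1.4, 1.2, 1.5]
finger_gap: 0.0857
grip_force: 0.0
```

Emit:
carry_out([
  {"tx": 3.5,"ty": -5,"tz": 0,"wx": 0,"wy": 0,"wz": 0,"claw": -1},
  {"tx": 3.5,"ty": -5,"tz": 0,"wx": 0,"wy": 0,"wz": 0,"claw": -1},
  {"tx": 3.5,"ty": -5,"tz": 0,"wx": 0,"wy": 0,"wz": 0,"claw": -1},
  {"tx": 3.5,"ty": -5,"tz": 0,"wx": 0,"wy": 0,"wz": 0,"claw": -1},
  {"tx": 3.5,"ty": -5,"tz": 0,"wx": 0,"wy": 0,"wz": 0,"claw": -1},
  {"tx": 3.5,"ty": -5,"tz": 0,"wx": 0,"wy": 0,"wz": 0,"claw": -1},
  {"tx": 2.8,"ty": -3.8,"tz": 0,"wx": 0,"wy": 0,"wz": 0,"claw": -1},
  {"tx": 0,"ty": 0,"tz": 0,"wx": 0,"wy": 0,"wz": 0,"claw": -1},
])

```text
clock: 2.1
tcp_pos: [0.6305, -0.1602, 0.229]
orientation: [-0.001, 0.113, 0.994, 0.0]
wrist_force: [-1.0, 0.2, -0.2]
finger_gap: 0.0854
grip_force: 0.0
```

Emit:
carry_out([
  {"tx": 0,"ty": 0,"tz": -4,"wx": 0,"wy": 0,"wz": 0,"claw": -1},
  {"tx": 0,"ty": 0,"tz": -4,"wx": 0,"wy": 0,"wz": 0,"claw": -1},
  {"tx": 0,"ty": 0,"tz": -4,"wx": 0,"wy": 0,"wz": 0,"claw": -1},
  {"tx": 0,"ty": 0,"tz": -3,"wx": 0,"wy": 0,"wz": 0,"claw": -1},
  {"tx": 0,"ty": 0,"tz": -2,"wx": 0,"wy": 0,"wz": 0,"claw": -1},
  {"tx": 0,"ty": 0,"tz": -1.2,"wx": 0,"wy": 0,"wz": 0,"claw": -1},
  {"tx": 0,"ty": 0,"tz": 0,"wx": 0,"wy": 0,"wz": 0,"claw": -1},
  {"tx": 0,"ty": 0,"tz": 0,"wx": 0,"wy": 0,"wz": 0,"claw": -1},
])

```text
clock: 3.1
tcp_pos: [0.6301, -0.1571, 0.0504]
orientation: [0.001, 0.111, 0.994, -0.0]
wrist_force: [0.8, 0.2, 0.1]
finger_gap: 0.0854
grip_force: 0.0
```

Emit:
carry_out([
  {"tx": 0,"ty": 0,"tz": 0,"wx": 0,"wy": 0,"wz": 0,"claw": 1},
  {"tx": 0,"ty": 0,"tz": 0,"wx": 0,"wy": 0,"wz": 0,"claw": 1},
  {"tx": 0,"ty": 0,"tz": 0,"wx": 0,"wy": 0,"wz": 0,"claw": 1},
  {"tx": 0,"ty": 0,"tz": 0,"wx": 0,"wy": 0,"wz": 0,"claw": 1},
  {"tx": 0,"ty": 0,"tz": 0,"wx": 0,"wy": 0,"wz": 0,"claw": 1},
  {"tx": 0,"ty": 0,"tz": 0,"wx": 0,"wy": 0,"wz": 0,"claw": 1},
  {"tx": 0,"ty": 0,"tz": 0,"wx": 0,"wy": 0,"wz": 0,"claw": 1},
  {"tx": 0,"ty": 0,"tz": 0,"wx": 0,"wy": 0,"wz": 0,"claw": 1},
])

```text
clock: 4.1
tcp_pos: [0.6302, -0.1571, 0.0503]
orientation: [0.001, 0.111, 0.994, -0.0]
wrist_force: [0.5, 2.3, 6.3]
finger_gap: 0.0528
grip_force: 37.8
```

Emit:
carry_out([
  {"tx": 0,"ty": 0,"tz": 1.5,"wx": 0,"wy": 0,"wz": 0,"claw": 1},
  {"tx": 0,"ty": 0,"tz": 2.5,"wx": 0,"wy": 0,"wz": 0,"claw": 1},
  {"tx": -1.9,"ty": 0.5,"tz": 1,"wx": 0,"wy": 0,"wz": 0,"claw": 1},
  {"tx": -3,"ty": 0.9,"tz": 0,"wx": 0,"wy": 0,"wz": 0,"claw": 1},
  {"tx": -4,"ty": 1.1,"tz": 0,"wx": 0,"wy": 0,"wz": 0,"claw": 1},
  {"tx": -4,"ty": 1.1,"tz": 0,"wx": 0,"wy": 0,"wz": 0,"claw": 1},
  {"tx": -3,"ty": 0.9,"tz": 0,"wx": 0,"wy": 0,"wz": 0,"claw": 1},
  {"tx": -2,"ty": 0.7,"tz": 0,"wx": 0,"wy": 0,"wz": 0,"claw": 1},
])

```text
clock: 5.1
tcp_pos: [0.4483, -0.1045, 0.0994]
orientation: [-0.001, 0.111, 0.994, 0.0]
wrist_force: [0.7, 0.1, -2.2]
finger_gap: 0.0531
grip_force: 37.6
```

Emit:
carry_out([
  {"tx": 0,"ty": 0,"tz": 0,"wx": 0,"wy": 0,"wz": 0,"claw": 1},
  {"tx": 0,"ty": 0,"tz": -1.5,"wx": 0,"wy": 0,"wz": 0,"claw": 1},
  {"tx": 0,"ty": 0,"tz": -1.5,"wx": 0,"wy": 0,"wz": 0,"claw": 1},
  {"tx": 0,"ty": 0,"tz": 0,"wx": 0,"wy": 0,"wz": 0,"claw": 1},
])

```text
clock: 5.6
tcp_pos: [0.4505, -0.1051, 0.0686]
orientation: [-0.001, 0.111, 0.994, 0.0]
wrist_force: [-0.5, -0.2, -3.8]
finger_gap: 0.0527
grip_force: 37.5
```

```bash
python3 - <<'E'
from workcell import env, read_camera
import cv2,numpy as np
print(env.get_state())
d=read_camera("side"); im=d["image"]; cv2.imwrite("pics/s1.png",cv2.resize(im[180:330,240:440],None,fx=4,fy=4))
E
```

```text
{'clock': 5.6, 'joint_pos': array([-4.03103229e-01,  2.19648491e-01, -5.05351414e-01,  8.47522122e-01,
       -2.33850984e-06, -1.81134574e-01]), 'qvel': array([ 1.68446764e-03, -1.76040255e-02,  2.06869979e-02,  1.63731515e-02,
        8.52228139e-04,  9.55251495e-05]), 'tau': array([-4.00446227e-02, -3.88405967e+01,  2.58593202e+01, -3.54554728e-01,
       -1.23402373e-03,  2.71551016e-04]), 'tcp_pos': array([ 0.45045963, -0.10513109,  0.06860586]), 'orientation': array([-8.26632775e-04,  1.10756584e-01,  9.93847189e-01,  2.47365548e-04]), 'wrist_force': array([-0.47797222, -0.20083091, -3.75783014]), 'ft_torque': array([-0.00057556,  0.00988598,  0.00385779]), 'grip_force': 37.53465129411779, 'finger_gap': 0.052721734538442276}
```

View pics/s1.png

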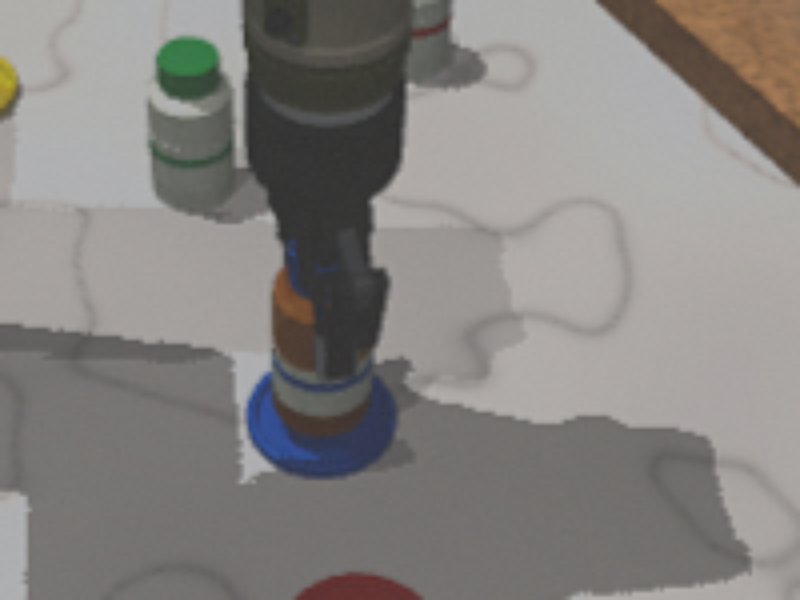

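The crop shows the blue bottle upright in the gripper, with its base at crop (320,425), centred over the blue coaster.

Emit:
carry_out([
  {"tx": 0,"ty": 0,"tz": -0.8,"wx": 0,"wy": 0,"wz": 0,"claw": 1},
  {"tx": 0,"ty": 0,"tz": -0.4,"wx": 0,"wy": 0,"wz": 0,"claw": 1},
  {"tx": 0,"ty": 0,"tz": -0.2,"wx": 0,"wy": 0,"wz": 0,"claw": 1},
  {"tx": 0,"ty": 0,"tz": -0.1,"wx": 0,"wy": 0,"wz": 0,"claw": 1},
  {"tx": 0,"ty": 0,"tz": 0,"wx": 0,"wy": 0,"wz": 0,"claw": 1},
])

```text
clock: 6.28
tcp_pos: [0.4506, -0.1051, 0.0544]
orientation: [0.0, 0.111, 0.994, 0.0]
wrist_force: [0.8, -0.5, -2.7]
finger_gap: 0.0529
grip_force: 37.7
```

Emit:
carry_out([
  {"tx": 0,"ty": 0,"tz": -0.1,"wx": 0,"wy": 0,"wz": 0,"claw": 1},
  {"tx": 0,"ty": 0,"tz": 0,"wx": 0,"wy": 0,"wz": 0,"claw": 1},
])

```text
clock: 6.52
tcp_pos: [0.4508, -0.1051, 0.0543]
orientation: [0.0, 0.111, 0.994, -0.0]
wrist_force: [-2.5, 0.5, 5.8]
finger_gap: 0.053
grip_force: 38.4
```

Emit:
carry_out([
  {"tx": 0,"ty": 0,"tz": 0,"wx": 0,"wy": 0,"wz": 0,"claw": -1},
  {"tx": 0,"ty": 0,"tz": 0,"wx": 0,"wy": 0,"wz": 0,"claw": -1},
  {"tx": 0,"ty": 0,"tz": 0,"wx": 0,"wy": 0,"wz": 0,"claw": -1},
  {"tx": 0,"ty": 0,"tz": 0,"wx": 0,"wy": 0,"wz": 0,"claw": -1},
  {"tx": 0,"ty": 0,"tz": 2,"wx": 0,"wy": 0,"wz": 0,"claw": -1},
  {"tx": 0,"ty": 0,"tz": 4,"wx": 0,"wy": 0,"wz": 0,"claw": -1},
  {"tx": 0,"ty": 0,"tz": 4,"wx": 0,"wy": 0,"wz": 0,"claw": -1},
  {"tx": 0,"ty": 0,"tz": 3,"wx": 0,"wy": 0,"wz": 0,"claw": -1},
])

```text
clock: 7.52
tcp_pos: [0.4509, -0.1052, 0.1851]
orientation: [0.001, 0.111, 0.994, -0.0]
wrist_force: [0.1, 0.2, -1.1]
finger_gap: 0.0853
grip_force: 0.0
```

Emit:
carry_out([
  {"tx": 0.4,"ty": 3,"tz": 0,"wx": 0,"wy": 0,"wz": 0,"claw": -1},
  {"tx": 0.5,"ty": 5,"tz": 0,"wx": 0,"wy": 0,"wz": 0,"claw": -1},
  {"tx": 0.5,"ty": 5,"tz": 0,"wx": 0,"wy": 0,"wz": 0,"claw": -1},
  {"tx": 0.5,"ty": 5,"tz": 0,"wx": 0,"wy": 0,"wz": 0,"claw": -1},
  {"tx": 0.5,"ty": 2.7,"tz": 0,"wx": 0,"wy": 0,"wz": 0,"claw": -1},
  {"tx": 0,"ty": 0,"tz": 0,"wx": 0,"wy": 0,"wz": 0,"claw": -1},
  {"tx": 0,"ty": 0,"tz": 0,"wx": 0,"wy": 0,"wz": 0,"claw": -1},
])

```text
clock: 8.4
tcp_pos: [0.4743, 0.1016, 0.1832]
orientation: [-0.0, 0.111, 0.994, -0.0]
wrist_force: [-0.2, 0.1, -0.1]
finger_gap: 0.0854
grip_force: 0.0
```

```bash
cat > look.py <<'E'
import sys
from workcell import env, read_camera
from h import *
C=dict(blue=(.4511,-.1055),green=(.548,.3755),yellow=(.3755,.257),red=(.395,-.245))
print(np.round(env.get_state()["tcp_pos"],4))
for n in ["top","side"]:
    d=read_camera(n)
    if len(sys.argv)>1: cv2.imwrite(f"pics/{sys.argv[1]}_{n}.png",d["image"])
    for c in H:
        for a,ce,p in blobs(d,c):
            W=world_z(d,p); m=np.median(W,0)
            if not(np.hypot(m[0],m[1])<.8 and m[2]<.15 and a<3000): continue
            t=p[(abs(W[:,2]-H[c]-.002)<.007)]
            if len(t)<30: continue
            g=np.linalg.norm(np.median(world_z(d,t),0)[:2]-C[c])<.05
            z=H[c]+.004*g; P=cast(d,t,z); print(n,c,len(t),"top",np.round((P.max(0)+P.min(0))/2,4),"zmed",np.median(world_z(d,t)[:,2]).round(4),"on coaster, off",np.round((P.max(0)+P.min(0))[:2]/2-C[c],4) if g else "")
E
python3 look.py
```

```text
[0.4743 0.1016 0.1832]
top blue 115 top [ 0.4522 -0.1056  0.12  ] zmed 0.1192 on coaster, off [ 0.0011 -0.0001]
top yellow 104 top [ 0.5434 -0.4111  0.098 ] zmed 0.0979 on coaster, off 
top red 90 top [0.6732 0.1487 0.085 ] zmed 0.0847 on coaster, off 
top red 106 top [0.3384 0.4395 0.085 ] zmed 0.0898 on coaster, off 
side blue 67 top [ 0.4542 -0.1129  0.12  ] zmed 0.1198 on coaster, off [ 0.0031 -0.0074]
side yellow 281 top [ 0.5456 -0.4119  0.098 ] zmed 0.0982 on coaster, off 
side red 62 top [0.3285 0.443  0.085 ] zmed 0.0892 on coaster, off 
side red 149 top [0.661  0.1493 0.085 ] zmed 0.0844 on coaster, off
```

Emit:
carry_out([
  {"tx": 0,"ty": 0,"tz": -3,"wx": 0,"wy": 0,"wz": 0,"claw": -1},
  {"tx": 0,"ty": 0,"tz": -4,"wx": 0,"wy": 0,"wz": 0,"claw": -1},
  {"tx": 0,"ty": 0,"tz": -3,"wx": 0,"wy": 0,"wz": 0,"claw": -1},
  {"tx": 0,"ty": 0,"tz": -2.5,"wx": 0,"wy": 0,"wz": 0,"claw": -1},
  {"tx": 0,"ty": 0,"tz": -1.6,"wx": 0,"wy": 0,"wz": 0,"claw": -1},
  {"tx": 0,"ty": 0,"tz": 0,"wx": 0,"wy": 0,"wz": 0,"claw": -1},
  {"tx": 0,"ty": 0,"tz": 0,"wx": 0,"wy": 0,"wz": 0,"claw": -1},
])

```text
clock: 9.38
tcp_pos: [0.475, 0.1014, 0.043]
orientation: [0.0, 0.111, 0.994, 0.0]
wrist_force: [-0.9, 0.3, 1.1]
finger_gap: 0.0852
grip_force: 0.0
```

Emit:
carry_out([
  {"tx": 0,"ty": 0,"tz": 0,"wx": 0,"wy": 0,"wz": 0,"claw": 1},
  {"tx": 0,"ty": 0,"tz": 0,"wx": 0,"wy": 0,"wz": 0,"claw": 1},
  {"tx": 0,"ty": 0,"tz": 0,"wx": 0,"wy": 0,"wz": 0,"claw": 1},
  {"tx": 0,"ty": 0,"tz": 0,"wx": 0,"wy": 0,"wz": 0,"claw": 1},
  {"tx": 0,"ty": 0,"tz": 0,"wx": 0,"wy": 0,"wz": 0,"claw": 1},
  {"tx": 0,"ty": 0,"tz": 0,"wx": 0,"wy": 0,"wz": 0,"claw": 1},
  {"tx": 0,"ty": 0,"tz": 0,"wx": 0,"wy": 0,"wz": 0,"claw": 1},
  {"tx": 0,"ty": 0,"tz": 0,"wx": 0,"wy": 0,"wz": 0,"claw": 1},
])

```text
clock: 10.38
tcp_pos: [0.4753, 0.1021, 0.0433]
orientation: [0.001, 0.111, 0.994, 0.0]
wrist_force: [0.0, -0.3, 5.0]
finger_gap: 0.051
grip_force: 35.9
```

Emit:
carry_out([
  {"tx": 0,"ty": 0,"tz": 1.5,"wx": 0,"wy": 0,"wz": 0,"claw": 1},
  {"tx": 0,"ty": 0,"tz": 2.5,"wx": 0,"wy": 0,"wz": 0,"claw": 1},
  {"tx": 0.5,"ty": 2,"tz": 1,"wx": 0,"wy": 0,"wz": 0,"claw": 1},
  {"tx": 1,"ty": 3.5,"tz": 0,"wx": 0,"wy": 0,"wz": 0,"claw": 1},
  {"tx": 1.2,"ty": 4.5,"tz": 0,"wx": 0,"wy": 0,"wz": 0,"claw": 1},
  {"tx": 1.2,"ty": 5,"tz": 0,"wx": 0,"wy": 0,"wz": 0,"claw": 1},
  {"tx": 1.2,"ty": 4.5,"tz": 0,"wx": 0,"wy": 0,"wz": 0,"claw": 1},
  {"tx": 1,"ty": 3.5,"tz": 0,"wx": 0,"wy": 0,"wz": 0,"claw": 1},
])

```text
clock: 11.38
tcp_pos: [0.5355, 0.3339, 0.0928]
orientation: [0.0, 0.11, 0.994, 0.0]
wrist_force: [-0.3, -0.4, -2.5]
finger_gap: 0.0513
grip_force: 37.2
```

Emit:
carry_out([
  {"tx": 0.8,"ty": 3,"tz": 0,"wx": 0,"wy": 0,"wz": 0,"claw": 1},
  {"tx": 0.4,"ty": 1.3,"tz": 0,"wx": 0,"wy": 0,"wz": 0,"claw": 1},
  {"tx": 0,"ty": 0,"tz": 0,"wx": 0,"wy": 0,"wz": 0,"claw": 1},
  {"tx": 0,"ty": 0,"tz": -1.5,"wx": 0,"wy": 0,"wz": 0,"claw": 1},
  {"tx": 0,"ty": 0,"tz": -1.5,"wx": 0,"wy": 0,"wz": 0,"claw": 1},
  {"tx": 0,"ty": 0,"tz": -0.5,"wx": 0,"wy": 0,"wz": 0,"claw": 1},
  {"tx": 0,"ty": 0,"tz": 0,"wx": 0,"wy": 0,"wz": 0,"claw": 1},
])

```text
clock: 12.25
tcp_pos: [0.5469, 0.3742, 0.0564]
orientation: [-0.001, 0.111, 0.994, -0.0]
wrist_force: [0.5, -0.4, -2.1]
finger_gap: 0.0512
grip_force: 37.2
```

Emit:
carry_out([
  {"tx": 0,"ty": 0.1,"tz": -0.5,"wx": 0,"wy": 0,"wz": 0,"claw": 1},
  {"tx": 0,"ty": 0,"tz": -0.3,"wx": 0,"wy": 0,"wz": 0,"claw": 1},
  {"tx": 0,"ty": 0,"tz": -0.2,"wx": 0,"wy": 0,"wz": 0,"claw": 1},
  {"tx": 0,"ty": 0,"tz": -0.1,"wx": 0,"wy": 0,"wz": 0,"claw": 1},
  {"tx": 0,"ty": 0,"tz": 0,"wx": 0,"wy": 0,"wz": 0,"claw": 1},
])

```text
clock: 12.88
tcp_pos: [0.5477, 0.376, 0.0474]
orientation: [0.0, 0.111, 0.994, 0.0]
wrist_force: [-2.2, -0.0, 5.0]
finger_gap: 0.0509
grip_force: 37.6
```

Emit:
carry_out([
  {"tx": 0,"ty": 0,"tz": -0.1,"wx": 0,"wy": 0,"wz": 0,"claw": 1},
  {"tx": 0,"ty": 0,"tz": 0,"wx": 0,"wy": 0,"wz": 0,"claw": 1},
])

```text
clock: 13.12
tcp_pos: [0.5477, 0.3761, 0.0473]
orientation: [0.001, 0.111, 0.994, 0.0]
wrist_force: [-4.2, -2.1, 11.1]
finger_gap: 0.0511
grip_force: 37.9
```

```bash
python3 look.py c1
```

```text
[0.5477 0.3761 0.0473]
top blue 130 top [ 0.4522 -0.1055  0.12  ] zmed 0.1202 on coaster, off [ 0.0011 -0.    ]
top yellow 112 top [ 0.5448 -0.4112  0.098 ] zmed 0.0981 on coaster, off 
top red 191 top [0.6615 0.1487 0.085 ] zmed 0.0852 on coaster, off 
side blue 167 top [ 0.4518 -0.1054  0.12  ] zmed 0.1198 on coaster, off [0.0007 0.0001]
side yellow 282 top [ 0.5462 -0.4119  0.098 ] zmed 0.0982 on coaster, off 
side red 55 top [0.3276 0.4403 0.085 ] zmed 0.0903 on coaster, off 
side red 150 top [0.661  0.1493 0.085 ] zmed 0.0845 on coaster, off
```

View pics/c1_side.png

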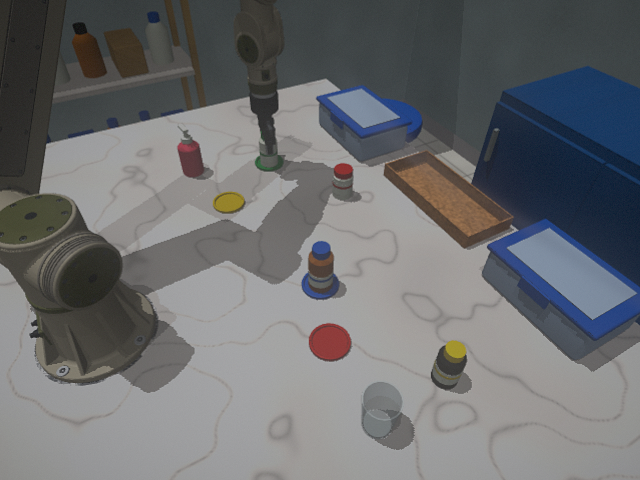

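The view shows the blue bottle standing in its coaster at (320,270), and the green bottle held down in its coaster at (268,155).

Emit:
carry_out([
  {"tx": 0,"ty": 0,"tz": 0,"wx": 0,"wy": 0,"wz": 0,"claw": -1},
  {"tx": 0,"ty": 0,"tz": 0,"wx": 0,"wy": 0,"wz": 0,"claw": -1},
  {"tx": 0,"ty": 0,"tz": 0,"wx": 0,"wy": 0,"wz": 0,"claw": -1},
  {"tx": 0,"ty": 0,"tz": 0,"wx": 0,"wy": 0,"wz": 0,"claw": -1},
  {"tx": 0,"ty": 0,"tz": 2,"wx": 0,"wy": 0,"wz": 0,"claw": -1},
  {"tx": 0,"ty": 0,"tz": 4,"wx": 0,"wy": 0,"wz": 0,"claw": -1},
  {"tx": 0,"ty": 0,"tz": 4,"wx": 0,"wy": 0,"wz": 0,"claw": -1},
  {"tx": 0,"ty": 0,"tz": 4,"wx": 0,"wy": 0,"wz": 0,"claw": -1},
])

```text
clock: 14.22
tcp_pos: [0.5474, 0.3759, 0.1864]
orientation: [-0.0, 0.111, 0.994, 0.0]
wrist_force: [0.9, -0.5, 0.2]
finger_gap: 0.0855
grip_force: 0.0
```

Emit:
carry_out([
  {"tx": 0,"ty": -3,"tz": 0,"wx": 0,"wy": 0,"wz": 0,"claw": -1},
  {"tx": 0,"ty": -6,"tz": 0,"wx": 0,"wy": 0,"wz": 0,"claw": -1},
  {"tx": 0,"ty": -6,"tz": 0,"wx": 0,"wy": 0,"wz": 0,"claw": -1},
  {"tx": 0,"ty": -6,"tz": 0,"wx": 0,"wy": 0,"wz": 0,"claw": -1},
  {"tx": 0,"ty": -6,"tz": 0,"wx": 0,"wy": 0,"wz": 0,"claw": -1},
  {"tx": 0,"ty": -6,"tz": 0,"wx": 0,"wy": 0,"wz": 0,"claw": -1},
  {"tx": 0,"ty": -6,"tz": 0,"wx": 0,"wy": 0,"wz": 0,"claw": -1},
  {"tx": 0,"ty": -6,"tz": 0,"wx": 0,"wy": 0,"wz": 0,"claw": -1},
])

```text
clock: 15.22
tcp_pos: [0.5474, -0.076, 0.1855]
orientation: [0.0, 0.111, 0.994, 0.0]
wrist_force: [0.7, 0.3, 0.8]
finger_gap: 0.0852
grip_force: 0.0
```

Emit:
carry_out([
  {"tx": -0.2,"ty": -6,"tz": 0,"wx": 0,"wy": 0,"wz": 0,"claw": -1},
  {"tx": 0,"ty": -6,"tz": 0,"wx": 0,"wy": 0,"wz": 0,"claw": -1},
  {"tx": 0,"ty": -6,"tz": 0,"wx": 0,"wy": 0,"wz": 0,"claw": -1},
  {"tx": 0,"ty": -6,"tz": 0,"wx": 0,"wy": 0,"wz": 0,"claw": -1},
  {"tx": 0,"ty": -6,"tz": 0,"wx": 0,"wy": 0,"wz": 0,"claw": -1},
  {"tx": 0,"ty": -3.8,"tz": 0,"wx": 0,"wy": 0,"wz": 0,"claw": -1},
  {"tx": 0,"ty": 0,"tz": 0,"wx": 0,"wy": 0,"wz": 0,"claw": -1},
  {"tx": 0,"ty": 0,"tz": 0,"wx": 0,"wy": 0,"wz": 0,"claw": -1},
])

```text
clock: 16.23
tcp_pos: [0.5453, -0.4116, 0.1849]
orientation: [-0.0, 0.111, 0.994, 0.001]
wrist_force: [0.1, 0.5, 0.7]
finger_gap: 0.0854
grip_force: 0.0
```

```bash
python3 look.py
```

```text
[ 0.5453 -0.4116  0.1849]
top green 99 top [0.547  0.3748 0.108 ] zmed 0.1078 on coaster, off [-0.001  -0.0007]
top red 192 top [0.6615 0.1487 0.085 ] zmed 0.0855 on coaster, off 
top red 97 top [0.3383 0.4395 0.085 ] zmed 0.0896 on coaster, off 
side blue 47 top [ 0.4561 -0.099   0.12  ] zmed 0.1199 on coaster, off [0.005  0.0065]
side yellow 280 top [ 0.5451 -0.4126  0.098 ] zmed 0.0982 on coaster, off 
side red 80 top [0.3329 0.4416 0.085 ] zmed 0.0892 on coaster, off 
side red 145 top [0.6621 0.1493 0.085 ] zmed 0.0846 on coaster, off
```

Emit:
carry_out([
  {"tx": 0,"ty": 0,"tz": -3,"wx": 0,"wy": 0,"wz": 0,"claw": -1},
  {"tx": 0,"ty": 0,"tz": -4,"wx": 0,"wy": 0,"wz": 0,"claw": -1},
  {"tx": 0,"ty": 0,"tz": -4,"wx": 0,"wy": 0,"wz": 0,"claw": -1},
  {"tx": 0,"ty": 0,"tz": -2.5,"wx": 0,"wy": 0,"wz": 0,"claw": -1},
  {"tx": 0,"ty": 0,"tz": -1.3,"wx": 0,"wy": 0,"wz": 0,"claw": -1},
  {"tx": 0,"ty": 0,"tz": 0,"wx": 0,"wy": 0,"wz": 0,"claw": -1},
  {"tx": 0,"ty": 0,"tz": 0,"wx": 0,"wy": 0,"wz": 0,"claw": -1},
])

```text
clock: 17.2
tcp_pos: [0.5464, -0.4125, 0.0389]
orientation: [0.001, 0.11, 0.994, -0.001]
wrist_force: [-0.7, -0.6, -0.7]
finger_gap: 0.0852
grip_force: 0.0
```

Emit:
carry_out([
  {"tx": 0,"ty": 0,"tz": 0,"wx": 0,"wy": 0,"wz": 0,"claw": 1},
  {"tx": 0,"ty": 0,"tz": 0,"wx": 0,"wy": 0,"wz": 0,"claw": 1},
  {"tx": 0,"ty": 0,"tz": 0,"wx": 0,"wy": 0,"wz": 0,"claw": 1},
  {"tx": 0,"ty": 0,"tz": 0,"wx": 0,"wy": 0,"wz": 0,"claw": 1},
  {"tx": 0,"ty": 0,"tz": 0,"wx": 0,"wy": 0,"wz": 0,"claw": 1},
  {"tx": 0,"ty": 0,"tz": 0,"wx": 0,"wy": 0,"wz": 0,"claw": 1},
  {"tx": 0,"ty": 0,"tz": 0,"wx": 0,"wy": 0,"wz": 0,"claw": 1},
  {"tx": 0,"ty": 0,"tz": 0,"wx": 0,"wy": 0,"wz": 0,"claw": 1},
])

```text
clock: 18.2
tcp_pos: [0.546, -0.4125, 0.0385]
orientation: [0.001, 0.111, 0.994, -0.0]
wrist_force: [0.1, -0.0, 5.6]
finger_gap: 0.0492
grip_force: 36.8
```

Emit:
carry_out([
  {"tx": 0,"ty": 0,"tz": 1.5,"wx": 0,"wy": 0,"wz": 0,"claw": 1},
  {"tx": 0,"ty": 0,"tz": 3,"wx": 0,"wy": 0,"wz": 0,"claw": 1},
  {"tx": 0,"ty": 0,"tz": 3.5,"wx": 0,"wy": 0,"wz": 0,"claw": 1},
  {"tx": 0,"ty": 2,"tz": 2,"wx": 0,"wy": 0,"wz": 0,"claw": 1},
  {"tx": 0,"ty": 4,"tz": 0,"wx": 0,"wy": 0,"wz": 0,"claw": 1},
  {"tx": 0,"ty": 5,"tz": 0,"wx": 0,"wy": 0,"wz": 0,"claw": 1},
  {"tx": 0,"ty": 5,"tz": 0,"wx": 0,"wy": 0,"wz": 0,"claw": 1},
  {"tx": 0,"ty": 5,"tz": 0,"wx": 0,"wy": 0,"wz": 0,"claw": 1},
])

```text
clock: 19.2
tcp_pos: [0.5445, -0.199, 0.1371]
orientation: [-0.0, 0.11, 0.994, 0.001]
wrist_force: [1.0, -0.3, -1.6]
finger_gap: 0.049
grip_force: 36.6
```

Emit:
carry_out([
  {"tx": 0,"ty": 5,"tz": 0,"wx": 0,"wy": 0,"wz": 0,"claw": 1},
  {"tx": 0,"ty": 5,"tz": 0,"wx": 0,"wy": 0,"wz": 0,"claw": 1},
  {"tx": 0,"ty": 5,"tz": 0,"wx": 0,"wy": 0,"wz": 0,"claw": 1},
  {"tx": 0,"ty": 5,"tz": 0,"wx": 0,"wy": 0,"wz": 0,"claw": 1},
  {"tx": -1,"ty": 4.3,"tz": 0,"wx": 0,"wy": 0,"wz": 0,"claw": 1},
  {"tx": -2.5,"ty": 4,"tz": 0,"wx": 0,"wy": 0,"wz": 0,"claw": 1},
  {"tx": -3,"ty": 4,"tz": 0,"wx": 0,"wy": 0,"wz": 0,"claw": 1},
  {"tx": -3,"ty": 4,"tz": 0,"wx": 0,"wy": 0,"wz": 0,"claw": 1},
])

```text
clock: 20.2
tcp_pos: [0.4479, 0.1627, 0.1371]
orientation: [-0.001, 0.11, 0.994, 0.0]
wrist_force: [0.2, 0.6, -1.0]
finger_gap: 0.0495
grip_force: 36.6
```

Emit:
carry_out([
  {"tx": -3,"ty": 4,"tz": 0,"wx": 0,"wy": 0,"wz": 0,"claw": 1},
  {"tx": -3,"ty": 3.5,"tz": 0,"wx": 0,"wy": 0,"wz": 0,"claw": 1},
  {"tx": -1.5,"ty": 2,"tz": 0,"wx": 0,"wy": 0,"wz": 0,"claw": 1},
  {"tx": 0,"ty": 0,"tz": 0,"wx": 0,"wy": 0,"wz": 0,"claw": 1},
  {"tx": 0,"ty": 0,"tz": -2,"wx": 0,"wy": 0,"wz": 0,"claw": 1},
  {"tx": 0,"ty": 0,"tz": -3,"wx": 0,"wy": 0,"wz": 0,"claw": 1},
  {"tx": 0,"ty": 0,"tz": -2,"wx": 0,"wy": 0,"wz": 0,"claw": 1},
  {"tx": 0,"ty": 0,"tz": 0,"wx": 0,"wy": 0,"wz": 0,"claw": 1},
])

```text
clock: 21.2
tcp_pos: [0.374, 0.2547, 0.066]
orientation: [-0.002, 0.111, 0.994, -0.001]
wrist_force: [-0.1, 0.5, -2.1]
finger_gap: 0.0495
grip_force: 36.6
```

Emit:
carry_out([
  {"tx": 0.1,"ty": 0.2,"tz": -0.8,"wx": 0,"wy": 0,"wz": 0,"claw": 1},
  {"tx": 0,"ty": 0,"tz": -0.7,"wx": 0,"wy": 0,"wz": 0,"claw": 1},
  {"tx": 0,"ty": 0,"tz": -0.4,"wx": 0,"wy": 0,"wz": 0,"claw": 1},
  {"tx": 0,"ty": 0,"tz": -0.2,"wx": 0,"wy": 0,"wz": 0,"claw": 1},
  {"tx": 0,"ty": 0,"tz": -0.2,"wx": 0,"wy": 0,"wz": 0,"claw": 1},
  {"tx": 0,"ty": 0,"tz": -0.1,"wx": 0,"wy": 0,"wz": 0,"claw": 1},
  {"tx": 0,"ty": 0,"tz": 0,"wx": 0,"wy": 0,"wz": 0,"claw": 1},
])

```text
clock: 22.08
tcp_pos: [0.3765, 0.258, 0.0433]
orientation: [-0.0, 0.111, 0.994, 0.0]
wrist_force: [0.4, 0.5, -1.2]
finger_gap: 0.0494
grip_force: 36.7
```

Emit:
carry_out([
  {"tx": 0,"ty": 0,"tz": -0.1,"wx": 0,"wy": 0,"wz": 0,"claw": 1},
  {"tx": 0,"ty": 0,"tz": 0,"wx": 0,"wy": 0,"wz": 0,"claw": 1},
])

```text
clock: 22.32
tcp_pos: [0.3766, 0.258, 0.0425]
orientation: [0.0, 0.111, 0.994, 0.0]
wrist_force: [0.7, -0.1, 0.4]
finger_gap: 0.0491
grip_force: 36.8
```

One more millimetre for firm contact.

Emit:
carry_out([
  {"tx": 0,"ty": 0,"tz": -0.1,"wx": 0,"wy": 0,"wz": 0,"claw": 1},
  {"tx": 0,"ty": 0,"tz": 0,"wx": 0,"wy": 0,"wz": 0,"claw": 1},
])

```text
clock: 22.58
tcp_pos: [0.3768, 0.2581, 0.0424]
orientation: [0.0, 0.111, 0.994, 0.0]
wrist_force: [-2.7, -0.7, 10.0]
finger_gap: 0.0491
grip_force: 37.5
```

Emit:
carry_out([
  {"tx": 0,"ty": 0,"tz": 0,"wx": 0,"wy": 0,"wz": 0,"claw": -1},
  {"tx": 0,"ty": 0,"tz": 0,"wx": 0,"wy": 0,"wz": 0,"claw": -1},
  {"tx": 0,"ty": 0,"tz": 0,"wx": 0,"wy": 0,"wz": 0,"claw": -1},
  {"tx": 0,"ty": 0,"tz": 0,"wx": 0,"wy": 0,"wz": 0,"claw": -1},
  {"tx": 0,"ty": 0,"tz": 2,"wx": 0,"wy": 0,"wz": 0,"claw": -1},
  {"tx": 0,"ty": 0,"tz": 4,"wx": 0,"wy": 0,"wz": 0,"claw": -1},
  {"tx": 0,"ty": 0,"tz": 4,"wx": 0,"wy": 0,"wz": 0,"claw": -1},
  {"tx": 0,"ty": 0,"tz": 4,"wx": 0,"wy": 0,"wz": 0,"claw": -1},
])

```text
clock: 23.58
tcp_pos: [0.3763, 0.2579, 0.1825]
orientation: [-0.0, 0.111, 0.994, 0.0]
wrist_force: [0.1, 0.1, -0.2]
finger_gap: 0.0853
grip_force: 0.0
```

Emit:
carry_out([
  {"tx": 3,"ty": -1.2,"tz": 0,"wx": 0,"wy": 0,"wz": 0,"claw": -1},
  {"tx": 5,"ty": -1.9,"tz": 0,"wx": 0,"wy": 0,"wz": 0,"claw": -1},
  {"tx": 5,"ty": -1.9,"tz": 0,"wx": 0,"wy": 0,"wz": 0,"claw": -1},
  {"tx": 5,"ty": -1.9,"tz": 0,"wx": 0,"wy": 0,"wz": 0,"claw": -1},
  {"tx": 5,"ty": -1.9,"tz": 0,"wx": 0,"wy": 0,"wz": 0,"claw": -1},
  {"tx": 3.5,"ty": -1.3,"tz": 0,"wx": 0,"wy": 0,"wz": 0,"claw": -1},
  {"tx": 2,"ty": -0.8,"tz": 0,"wx": 0,"wy": 0,"wz": 0,"claw": -1},
  {"tx": 0,"ty": 0,"tz": 0,"wx": 0,"wy": 0,"wz": 0,"claw": -1},
])

```text
clock: 24.58
tcp_pos: [0.6625, 0.1479, 0.1801]
orientation: [-0.0, 0.112, 0.994, -0.0]
wrist_force: [-0.5, 0.5, 0.1]
finger_gap: 0.0853
grip_force: 0.0
```

```bash
python3 look.py
```

```text
[0.6625 0.1479 0.1801]
top blue 122 top [ 0.4522 -0.1056  0.12  ] zmed 0.1203 on coaster, off [ 0.0011 -0.0001]
top green 99 top [0.5484 0.3748 0.108 ] zmed 0.1081 on coaster, off [ 0.0004 -0.0007]
top red 93 top [0.3384 0.4395 0.085 ] zmed 0.0906 on coaster, off 
side blue 119 top [ 0.4531 -0.1069  0.12  ] zmed 0.1196 on coaster, off [ 0.002  -0.0014]
side yellow 87 top [0.3767 0.2566 0.102 ] zmed 0.1016 on coaster, off [ 0.0012 -0.0004]
side red 63 top [0.3285 0.4391 0.085 ] zmed 0.09 on coaster, off 
side red 148 top [0.6621 0.1493 0.085 ] zmed 0.0848 on coaster, off
```

Emit:
carry_out([
  {"tx": 0,"ty": 0.1,"tz": -3,"wx": 0,"wy": 0,"wz": 0,"claw": -1},
  {"tx": 0,"ty": 0,"tz": -4,"wx": 0,"wy": 0,"wz": 0,"claw": -1},
  {"tx": 0,"ty": 0,"tz": -4,"wx": 0,"wy": 0,"wz": 0,"claw": -1},
  {"tx": 0,"ty": 0,"tz": -3,"wx": 0,"wy": 0,"wz": 0,"claw": -1},
  {"tx": 0,"ty": 0,"tz": -1.4,"wx": 0,"wy": 0,"wz": 0,"claw": -1},
  {"tx": 0,"ty": 0,"tz": 0,"wx": 0,"wy": 0,"wz": 0,"claw": -1},
  {"tx": 0,"ty": 0,"tz": 0,"wx": 0,"wy": 0,"wz": 0,"claw": -1},
])

```text
clock: 25.55
tcp_pos: [0.6625, 0.1503, 0.0291]
orientation: [0.001, 0.111, 0.994, 0.0]
wrist_force: [-0.7, -0.6, 1.5]
finger_gap: 0.0858
grip_force: 0.0
```

Emit:
carry_out([
  {"tx": 0,"ty": 0,"tz": 0,"wx": 0,"wy": 0,"wz": 0,"claw": 1},
  {"tx": 0,"ty": 0,"tz": 0,"wx": 0,"wy": 0,"wz": 0,"claw": 1},
  {"tx": 0,"ty": 0,"tz": 0,"wx": 0,"wy": 0,"wz": 0,"claw": 1},
  {"tx": 0,"ty": 0,"tz": 0,"wx": 0,"wy": 0,"wz": 0,"claw": 1},
  {"tx": 0,"ty": 0,"tz": 0,"wx": 0,"wy": 0,"wz": 0,"claw": 1},
  {"tx": 0,"ty": 0,"tz": 0,"wx": 0,"wy": 0,"wz": 0,"claw": 1},
  {"tx": 0,"ty": 0,"tz": 0,"wx": 0,"wy": 0,"wz": 0,"claw": 1},
  {"tx": 0,"ty": 0,"tz": 0,"wx": 0,"wy": 0,"wz": 0,"claw": 1},
])

```text
clock: 26.55
tcp_pos: [0.6625, 0.1501, 0.0288]
orientation: [0.001, 0.111, 0.994, 0.0]
wrist_force: [-0.9, 0.4, 6.8]
finger_gap: 0.0531
grip_force: 37.5
```

Emit:
carry_out([
  {"tx": 0,"ty": 0,"tz": 1.5,"wx": 0,"wy": 0,"wz": 0,"claw": 1},
  {"tx": 0,"ty": 0,"tz": 3,"wx": 0,"wy": 0,"wz": 0,"claw": 1},
  {"tx": -0.5,"ty": -2,"tz": 2.5,"wx": 0,"wy": 0,"wz": 0,"claw": 1},
  {"tx": -1,"ty": -4,"tz": 1,"wx": 0,"wy": 0,"wz": 0,"claw": 1},
  {"tx": -1.3,"ty": -5,"tz": 0,"wx": 0,"wy": 0,"wz": 0,"claw": 1},
  {"tx": -1.3,"ty": -5,"tz": 0,"wx": 0,"wy": 0,"wz": 0,"claw": 1},
  {"tx": -1.3,"ty": -5,"tz": 0,"wx": 0,"wy": 0,"wz": 0,"claw": 1},
  {"tx": -1.3,"ty": -5,"tz": 0,"wx": 0,"wy": 0,"wz": 0,"claw": 1},
])

```text
clock: 27.55
tcp_pos: [0.5937, -0.1115, 0.1078]
orientation: [-0.0, 0.111, 0.994, 0.0]
wrist_force: [1.6, -0.0, -2.5]
finger_gap: 0.0533
grip_force: 37.4
```

Emit:
carry_out([
  {"tx": -1.3,"ty": -5,"tz": 0,"wx": 0,"wy": 0,"wz": 0,"claw": 1},
  {"tx": -2,"ty": -4,"tz": 0,"wx": 0,"wy": 0,"wz": 0,"claw": 1},
  {"tx": -3,"ty": -2,"tz": 0,"wx": 0,"wy": 0,"wz": 0,"claw": 1},
  {"tx": -4,"ty": -1,"tz": 0,"wx": 0,"wy": 0,"wz": 0,"claw": 1},
  {"tx": -4,"ty": -1,"tz": 0,"wx": 0,"wy": 0,"wz": 0,"claw": 1},
  {"tx": -3.5,"ty": -0.5,"tz": 0,"wx": 0,"wy": 0,"wz": 0,"claw": 1},
  {"tx": -2.2,"ty": 0,"tz": 0,"wx": 0,"wy": 0,"wz": 0,"claw": 1},
  {"tx": 0,"ty": 0,"tz": 0,"wx": 0,"wy": 0,"wz": 0,"claw": 1},
])

```text
clock: 28.55
tcp_pos: [0.393, -0.2447, 0.1077]
orientation: [-0.0, 0.112, 0.994, 0.0]
wrist_force: [0.4, -0.8, -2.0]
finger_gap: 0.0529
grip_force: 37.4
```

Emit:
carry_out([
  {"tx": 0,"ty": 0,"tz": -2,"wx": 0,"wy": 0,"wz": 0,"claw": 1},
  {"tx": 0,"ty": 0,"tz": -2.5,"wx": 0,"wy": 0,"wz": 0,"claw": 1},
  {"tx": 0,"ty": 0,"tz": -1,"wx": 0,"wy": 0,"wz": 0,"claw": 1},
  {"tx": 0,"ty": 0,"tz": 0,"wx": 0,"wy": 0,"wz": 0,"claw": 1},
  {"tx": 0,"ty": 0,"tz": 0,"wx": 0,"wy": 0,"wz": 0,"claw": 1},
])

```text
clock: 29.18
tcp_pos: [0.3953, -0.2455, 0.0531]
orientation: [0.001, 0.111, 0.994, -0.0]
wrist_force: [-1.2, 0.2, -2.1]
finger_gap: 0.0532
grip_force: 37.4
```

Emit:
carry_out([
  {"tx": 0,"ty": 0,"tz": -1,"wx": 0,"wy": 0,"wz": 0,"claw": 1},
  {"tx": 0,"ty": 0,"tz": -0.5,"wx": 0,"wy": 0,"wz": 0,"claw": 1},
  {"tx": 0,"ty": 0,"tz": -0.3,"wx": 0,"wy": 0,"wz": 0,"claw": 1},
  {"tx": 0,"ty": 0,"tz": -0.2,"wx": 0,"wy": 0,"wz": 0,"claw": 1},
  {"tx": 0,"ty": 0,"tz": 0,"wx": 0,"wy": 0,"wz": 0,"claw": 1},
])

```text
clock: 29.8
tcp_pos: [0.3943, -0.2449, 0.0328]
orientation: [-0.0, 0.111, 0.994, 0.0]
wrist_force: [-2.2, 1.1, 4.2]
finger_gap: 0.0529
grip_force: 37.9
```

Emit:
carry_out([
  {"tx": 0,"ty": 0,"tz": -0.1,"wx": 0,"wy": 0,"wz": 0,"claw": 1},
  {"tx": 0,"ty": 0,"tz": 0,"wx": 0,"wy": 0,"wz": 0,"claw": 1},
])

```text
clock: 30.05
tcp_pos: [0.3943, -0.2449, 0.0327]
orientation: [0.0, 0.111, 0.994, -0.0]
wrist_force: [-5.2, 3.3, 14.5]
finger_gap: 0.0525
grip_force: 38.8
```

Seated; now I'll release, lift and move clear.

Emit:
carry_out([
  {"tx": 0,"ty": 0,"tz": 0,"wx": 0,"wy": 0,"wz": 0,"claw": -1},
  {"tx": 0,"ty": 0,"tz": 0,"wx": 0,"wy": 0,"wz": 0,"claw": -1},
  {"tx": 0,"ty": 0,"tz": 0,"wx": 0,"wy": 0,"wz": 0,"claw": -1},
  {"tx": 0,"ty": 0,"tz": 0,"wx": 0,"wy": 0,"wz": 0,"claw": -1},
  {"tx": 0,"ty": 0,"tz": 2,"wx": 0,"wy": 0,"wz": 0,"claw": -1},
  {"tx": 0,"ty": 0,"tz": 4,"wx": 0,"wy": 0,"wz": 0,"claw": -1},
  {"tx": 0,"ty": 0,"tz": 5,"wx": 0,"wy": 0,"wz": 0,"claw": -1},
  {"tx": 0,"ty": 0,"tz": 5,"wx": 0,"wy": 0,"wz": 0,"claw": -1},
])

```text
clock: 31.05
tcp_pos: [0.3943, -0.2449, 0.1926]
orientation: [-0.0, 0.111, 0.994, 0.0]
wrist_force: [1.1, -0.9, 0.5]
finger_gap: 0.085
grip_force: 0.0
```

Emit:
carry_out([
  {"tx": 3,"ty": 1,"tz": 2,"wx": 0,"wy": 0,"wz": 0,"claw": -1},
  {"tx": 4,"ty": 3,"tz": 2,"wx": 0,"wy": 0,"wz": 0,"claw": -1},
  {"tx": 5,"ty": 3,"tz": 0,"wx": 0,"wy": 0,"wz": 0,"claw": -1},
  {"tx": 5,"ty": 3,"tz": 0,"wx": 0,"wy": 0,"wz": 0,"claw": -1},
  {"tx": 4,"ty": 4,"tz": 0,"wx": 0,"wy": 0,"wz": 0,"claw": -1},
  {"tx": 2,"ty": 5,"tz": 0,"wx": 0,"wy": 0,"wz": 0,"claw": -1},
  {"tx": 0,"ty": 4,"tz": 0,"wx": 0,"wy": 0,"wz": 0,"claw": -1},
  {"tx": 0,"ty": 0,"tz": 0,"wx": 0,"wy": 0,"wz": 0,"claw": -1},
])

```text
clock: 32.05
tcp_pos: [0.6244, -0.012, 0.2307]
orientation: [-0.001, 0.108, 0.994, 0.0]
wrist_force: [0.0, -0.8, 1.3]
finger_gap: 0.0855
grip_force: 0.0
```

```bash
python3 look.py f
```

```text
[ 0.6244 -0.012   0.2307]
top blue 108 top [ 0.4509 -0.1056  0.12  ] zmed 0.1195 on coaster, off [-0.0002 -0.0001]
top green 101 top [0.547  0.3735 0.108 ] zmed 0.1077 on coaster, off [-0.001 -0.002]
top yellow 124 top [0.3767 0.2553 0.102 ] zmed 0.1021 on coaster, off [ 0.0012 -0.0017]
top red 225 top [ 0.3948 -0.2449  0.089 ] zmed 0.089 on coaster, off [-0.0002  0.0001]
top red 108 top [0.3384 0.4395 0.085 ] zmed 0.0897 on coaster, off 
side yellow 88 top [0.3767 0.2566 0.102 ] zmed 0.1016 on coaster, off [ 0.0012 -0.0004]
side red 61 top [0.3285 0.4422 0.085 ] zmed 0.089 on coaster, off 
side red 446 top [ 0.3941 -0.2449  0.089 ] zmed 0.0891 on coaster, off [-0.0009  0.0001]
```

View pics/f_side.png

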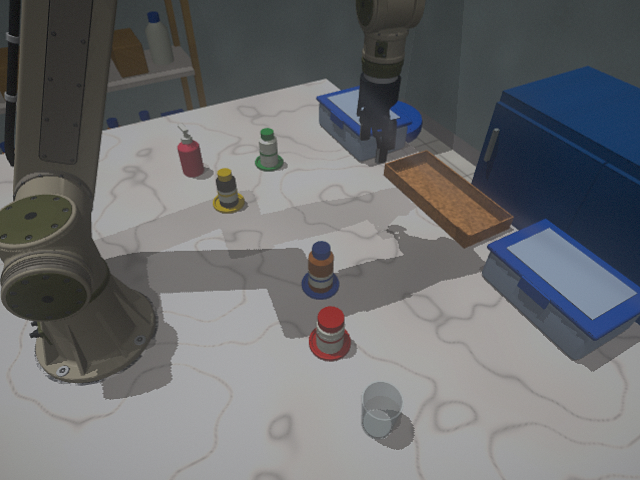

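All four bottles stand upright in their matching coasters: green (268,150), yellow (228,190), blue (320,270) and red (330,333). The soap pump (190,155) and beaker (380,408) haven't moved, and the arm is clear.

```bash
python3 -c "
from workcell import env
print(env.hand_in())"
```

```text
the job is handed in; nothing more can be done
None
```

All four bottles were standing upright in their matching coasters, about 2 mm or less off centre by camera, with the pump and beaker unmoved; I handed the job in at about 32 s of the 112 s limit.

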